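Rebalance the centrifuge rotor

ROBOT

A 7-joint arm with a two-finger parallel gripper is mounted at the origin on a cart in front of the work surface, level with it; the furniture and walls round the work are solid. World frame = base frame: x ahead of the robot, y to its left, z up, the work surface at z = 0. Lengths are in m, angles in rad, forces in N, time in s.
With the tool pointing down it reaches from about 0.4 to 0.75 m from the base axis. Payload 19.5 kg.
Tool frame: the origin (TCP) lies at the centre of the arm's flange, where the gripper is bolted on; the fingertips stand 173 mm ahead of it and the grasp point (between the pads) lies 155 mm ahead of it; z points along the fingers, y is the line along which they close (so a half turn about z gives the same grasp; the last joint's range is limited). The gripper opens to 85 mm and grips with 20 to 120 N. Pads are 22 mm wide; open, the fingers measure 114 mm over their backs; the gripper's body (76 mm by 85 mm) begins 54 mm behind the grasp point. The pads swing forward as they close: fully open they stand 13 mm farther back than shut.
Start: joints at [-1.251, 0.707, -0.028, 1.485, 0.022, 0.951, -0.075], TCP at [0.204, 0.538, 0.405] pointing down, gripper open.
Joint ranges: [-2.71, 2.71], [-0.32, 2.16], [-1.57, 1.52], [0, 2.45], [-1.46, 4.6], [0, 2.02], [-2.83, 2.83]. Speed limits (rad/s): [1.89, 1.89, 2.57, 2.57, 3.01, 3.01, 3.01].

INTERFACE

Orientations are given as a rotation vector (axis times angle).
In Python, from cell import r, eyes gives the robot as it stands.
- The arm moves only by the shell command python3 -m crank 'ROWS'. ROWS is JSON, a list of rows, each an object of numbers: "tx", "ty", "tz": the shift along the world's x, y, z in mm; "yaw": the turn about the world's z in degrees; "grip": the finger opening in mm, from 0 to 85.4. A call has 1 to 8 rows; each row shifts and turns the commanded pose from where the row before left it; what a row does not reach is not made up. A row lasts 1/10 s, in which the tool goes at most 50 mm and 8.59 degrees, less where a joint would pass 70% of its speed; a pose out of reach is approached as far as the arm can. A call with a gripper value outside its range is refused whole. The fingers move at their own pace and stop on an object; the grip force is fixed at half the most. Time passes only in rows, so rows that do not move let the fingers close. It gives the time, the measured TCP pose, the force, the opening and the grip force at its end, in the units of the state.
- r.sense(): the state, without advancing time (a new reading comes with each control period).
- eyes.read_camera(name): name is "scene" or "top" or "wrist"; returns a dict with "color" (400x640x3 uint8, blue, green, red), "K" (3x3 intrinsics, pixels), "rvec" (rotation vector, rad) and "tvec" (3), from world to camera coordinates, as OpenCV has them. Camera axes: x right, y down, z forward; pixel columns grow to the right and rows downward; lengths in m; the calibration is good to about 2 mm. A picture is of the moment at which its call begins. There is no depth.
- r.close_job(): hands the job in; it is judged then, once.
Trained networks look in the newest picture that a camera, given by its name, has taken for a name from the list of things; names that differ only in an ending like _2 or _b are one class to them, and where a whole thing is asked for, a point or a joint stands for the part that bears it (a point fixed in the world has none). Each returns a list of dicts, best first, with "conf" (0 to 1); they miss things now and then, are a little off and sometimes report something else, mostly with a low value. They report only what shows in the picture. A call takes as long as a camera call.
- eyes.spot_in(camera, target): "box" ([left, top, width, height] in pixels, round what is visible of it).
The state is a dict: "time_s": time; "joint_positions": joint angles; "qd": joint speeds; "joint_efforts": joint torques, N m; "ee_pos": TCP position; "tcp_rot": TCP orientation; "ft_force": force on the tool from outside, world axes, zero at the start; "moment": the same for the moment, N m; "finger_gap": opening from 0.0 (shut) to 1.0 (fully open); "grip_force": force on a finger pad.
Only numpy, scipy, OpenCV 4.12 (cv2) and the standard library are available. Lean on these libraries where they do the work, as an engineer would, in place of code of your own. Each camera call takes 0.05 s, during which the arm holds its last target. There are 200 camera calls.

TASK

The six tubes in this centrifuge rotor, two each of three kinds, were loaded without thought for balance. Rearrange them so that every tube stands fully down in a well directly across the rotor from its twin, parking a tube in the rack's empty hole on the way as you need; all six must end up in the rotor. Keep the tubes upright and leave the two vials in the rack alone.

Things in the scene. Friction and masses are not known exactly. Their poses are not given: they have to be found in the camera images.
- tube_broad_1: Tall closed tube, 96 mm long: translucent 24 mm body, broad flat white cap 34 mm across (82 to 96 mm above the origin). Origin at the centre of its foot, z up; the foot is round like a ball, so it cannot stand by itself. 25 to 50 g. Starts in some well of the rotor. Twin of tube_broad_2, just alike.
- tube_broad_2: Tall closed tube, 96 mm long: translucent 24 mm body, broad flat white cap 34 mm across (82 to 96 mm above the origin). Origin at the centre of its foot, z up; the foot is round like a ball, so it cannot stand by itself. 25 to 50 g. Starts in some well of the rotor. Twin of tube_broad_1, just alike.
- tube_slim_1: Middle-sized closed tube, 88 mm long: translucent 24 mm body, slim white cap 20 mm across (69 to 88 mm above the origin). Origin at the centre of its foot, z up; the foot is round like a ball, so it cannot stand by itself. 25 to 50 g. Starts in some well of the rotor. Twin of tube_slim_2, just alike.
- tube_slim_2: Middle-sized closed tube, 88 mm long: translucent 24 mm body, slim white cap 20 mm across (69 to 88 mm above the origin). Origin at the centre of its foot, z up; the foot is round like a ball, so it cannot stand by itself. 25 to 50 g. Starts in some well of the rotor. Twin of tube_slim_1, just alike.
- tube_knob_1: Short closed tube, 86 mm long: translucent 24 mm body, white cap 28 mm across (56 to 74 mm above the origin) with a 12 mm wide knob on top, up to 86 mm. Origin at the centre of its foot, z up; the foot is round like a ball, so it cannot stand by itself. 25 to 50 g. Starts in some well of the rotor. Twin of tube_knob_2, just alike.
- tube_knob_2: Short closed tube, 86 mm long: translucent 24 mm body, white cap 28 mm across (56 to 74 mm above the origin) with a 12 mm wide knob on top, up to 86 mm. Origin at the centre of its foot, z up; the foot is round like a ball, so it cannot stand by itself. 25 to 50 g. Starts in some well of the rotor. Twin of tube_knob_1, just alike.
- rotor: Dark round rotor, fixed, 154 mm wide, deck 48 mm high, low hub nut to 55 mm. Origin: centre of its underside on the bench. Six upright wells, 27 mm bore, floor 10 mm above the origin (38 mm deep), axes 56 mm from the centre at 0, 60, 120, 180, 240, 300 degrees from its x axis; facing wells are 112 mm apart. A tube fully down has its origin on the well floor. All wells full at the start.
- rack: Grey rack block, fixed, 150 x 50 x 48 mm high; origin: centre of its underside on the bench. Three holes in a row along its x axis. The one at x = -45 mm, nearest the robot, is empty: 27 mm bore, floor 10 mm above the bench (38 mm deep); it takes any tube upright. Those at x = 0 and +45 mm hold vials.
- vial_white: Glass vial with a white cap, 24 mm across, 52 mm high, loose in the rack hole at x = 0, its top 76 mm above the bench; to be left alone. Origin at the centre of its underside.
- vial_black: Glass vial with a black cap, 24 mm across, 52 mm high, loose in the rack hole at x = +45 mm, its top 76 mm above the bench; to be left alone. Origin at the centre of its underside.

How it is judged:
By the outcome, as a careful person would: the job done as asked, in the order asked, and still so for the second after the job is handed in, with the robot touching nothing.
It also fails if it takes over 112 s, if anything falls off the work surface, if the arm or the gripper's body presses on something with over 40 N, if the wrist force passes 120 N, or if a joint passes its speed limit or range.

## Working session

There is one attempt and no reset: what is moved stays moved. The work goes in short steps, Python scripts to look and compute and a shell command to move; the robot and the scene stay as the last step left them, time stands still between calls to the robot, and variables do not carry over. Pictures are saved under pics/ and viewed, at most 14 in all, crops included, and the job is handed in when it is done.

```bash
ls; mkdir -p pics; python3 - <<'E'
from cell import r, eyes
import cv2,numpy as np
s=r.sense();print(s['time_s'],s['ee_pos'],s['tcp_rot'],s['finger_gap'])
for n in ['top','scene']:
    c=eyes.read_camera(n);cv2.imwrite(f'pics/{n}0.png',c['color'])
    R=cv2.Rodrigues(np.array(c['rvec']))[0];print(n,np.array(c['K']).tolist(),(-R.T@np.array(c['tvec'])).round(3),R.round(3).tolist())
    for t in ['rotor','rack','tube_broad_1','tube_slim_1','tube_knob_1','vial_white','vial_black']:
        print(t,[(np.round(d['box']).tolist(),round(d['conf'],2)) for d in eyes.spot_in(n,t)])
E
```

```text
pics
0.0 [0.20348413 0.53770012 0.40421857] [-5.65184959e-01 -3.09016309e+00  1.79283442e-03] 1.0004889044795444
top [[470.1993894959981, 0.0, 322.07883678364533], [0.0, 470.1993894959981, 201.70125443870734], [0.0, 0.0, 1.0]] [ 0.48  -0.305  0.926] [[-0.018, -1.0, -0.019], [-0.996, 0.019, -0.09], [0.09, 0.017, -0.996]]
rotor [([254.0, 154.0, 81.0, 83.0], 0.58), ([372.0, 155.0, 44.0, 81.0], 0.45)]
rack [([374.0, 154.0, 46.0, 80.0], 0.86)]
tube_broad_1 [([305.0, 159.0, 18.0, 22.0], 0.6), ([272.0, 151.0, 24.0, 28.0], 0.58)]
tube_slim_1 [([256.0, 181.0, 16.0, 18.0], 0.49), ([265.0, 208.0, 12.0, 13.0], 0.45), ([305.0, 162.0, 19.0, 18.0], 0.17)]
tube_knob_1 [([294.0, 217.0, 15.0, 14.0], 0.64), ([313.0, 194.0, 15.0, 16.0], 0.56)]
vial_white [([272.0, 152.0, 21.0, 26.0], 0.68), ([389.0, 190.0, 13.0, 10.0], 0.62)]
vial_black [([392.0, 164.0, 13.0, 15.0], 0.49)]
scene [[436.5288965140661, 0.0, 319.48904848940737], [0.0, 436.5288965140661, 199.6685146749355], [0.0, 0.0, 1.0]] [ 0.062 -0.004  0.638] [[-0.515, -0.857, 0.005], [-0.619, 0.368, -0.694], [0.593, -0.36, -0.72]]
rotor [([243.0, 177.0, 84.0, 73.0], 0.73)]
rack [([345.0, 150.0, 48.0, 65.0], 0.63)]
tube_broad_1 [([251.0, 162.0, 25.0, 35.0], 0.66), ([283.0, 157.0, 18.0, 32.0], 0.58)]
tube_slim_1 [([248.0, 189.0, 12.0, 25.0], 0.8), ([270.0, 205.0, 13.0, 27.0], 0.58), ([345.0, 148.0, 49.0, 65.0], 0.27)]
tube_knob_1 [([296.0, 201.0, 15.0, 26.0], 0.91), ([306.0, 180.0, 15.0, 28.0], 0.77)]
vial_white [([362.0, 157.0, 14.0, 16.0], 0.52)]
vial_black [([355.0, 144.0, 11.0, 16.0], 0.58)]
```

View pics/top0.png

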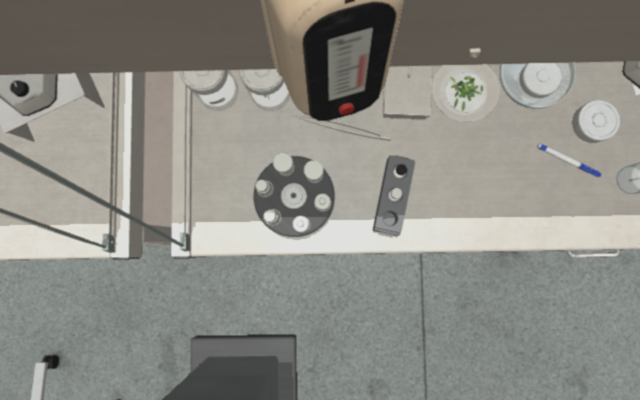

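View pics/scene0.png

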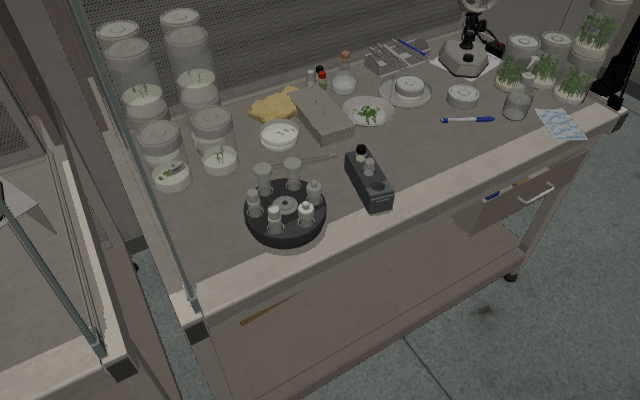

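```bash
cat > h.py <<'E'
import numpy as np, cv2
from cell import r, eyes
from scipy.optimize import least_squares
def cam(n): c=eyes.read_camera(n); return c
def proj(c,P): return cv2.projectPoints(np.array(P,float).reshape(-1,3),np.array(c['rvec']),np.array(c['tvec']),np.array(c['K']),None)[0].reshape(-1,2)
def ray(c,uv):
    R=cv2.Rodrigues(np.array(c['rvec']))[0]; d=R.T@np.linalg.inv(c['K'])@np.array([*uv,1.]); return -R.T@np.array(c['tvec']),d
def at_z(c,uv,z): o,d=ray(c,uv); return o+d*(z-o[2])/d[2]
E
python3 - <<'E'
from h import *
C={n:cam(n) for n in ['top','scene']}
for uv in [(185,243),(245,258),(400,253),(600,250),(245,218),(185,70),(294,195)]: print(uv,at_z(C['top'],uv,0).round(3))
for uv in [(190,300),(185,290),(620,110)]: print('s',uv,at_z(C['scene'],uv,0).round(3))
# strut: plane from top line x plane from scene line
def pl(c,a,b):
    o,d1=ray(c,a);_,d2=ray(c,b);n=np.cross(d1,d2);n/=np.linalg.norm(n);return n,n@o
n1,k1=pl(C['top'],(0,145),(185,243));n2,k2=pl(C['scene'],(190,300),(70,0))
for z in [0,.1,.2,.3,.4,.5,.6]: print('strut z',z,np.linalg.solve([n1,n2,[0,0,1]],[k1,k2,z]).round(3))
# rotor fit
t=np.linspace(0,2*np.pi,40,endpoint=False)
def cyl(x,y,rad,z): return np.c_[x+rad*np.cos(t),y+rad*np.sin(t),np.full(40,z)]
S={'B':[(.017,.106),(.017,.092),(.012,.085),(.012,.048)],'S':[(.010,.098),(.010,.079),(.012,.078),(.012,.048)],'K':[(.006,.096),(.014,.084),(.014,.066),(.012,.05),(.012,.048)]}
obs=[]
for n in C:
    eyes.read_camera(n)
    for k,nm in zip('BSK',['tube_broad_1','tube_slim_1','tube_knob_1']):
        for d in eyes.spot_in(n,nm)[:2]: obs.append((n,k,d['box']))
    rb=[d['box'] for d in eyes.spot_in(n,'rotor')[:1]][0]; obs.append((n,'R',rb))
def box(c,P): u=proj(c,P);return np.r_[u.min(0),u.max(0)]
def seq(p,ch):  # wells order
    x,y,th=p; return {i:(x+.056*np.cos(th+i*np.pi/3),y+.056*np.sin(th+i*np.pi/3)) for i in range(6)}
def res(p,full=False):
    W=seq(p,0);out=[];info=[]
    for n,k,b in obs:
        bb=np.r_[b[:2],b[0]+b[2],b[1]+b[3]]
        if k=='R': e=box(C[n],np.r_[cyl(p[0],p[1],.077,0),cyl(p[0],p[1],.077,.048)])-bb; w=-1
        else:
            es=[box(C[n],np.vstack([cyl(*W[i],*s) for s in S[k]]))-bb for i in W]
            w=int(np.argmin([np.abs(e[:2]+e[2:]).sum() for e in es])); e=es[w]
        if k=='R' and n=='top': e=e*np.array([1,0,1,1])
        out.append(e);info.append((n,k,w,e.round(1).tolist()))
    return info if full else np.concatenate(out)
c0=at_z(C['top'],(294,195),.055)
best=min((least_squares(res,[c0[0],c0[1],th],loss='soft_l1',diff_step=1e-4) for th in np.radians([0,15,30,45])),key=lambda s:s.cost)
print('rotor',best.x.round(4),np.degrees(best.x[2]),best.cost)
for i in res(best.x,True): print(i)
for i,w in seq(best.x,0).items(): print(i,np.round(w,4))
# rack
o=[]
for n in C:
    eyes.read_camera(n)
    for nm in ['rack','vial_white','vial_black']:
        ds=eyes.spot_in(n,nm)
        ds=[d for d in ds if d['box'][0]>340][:1]
        if ds: o.append((n,nm,ds[0]['box']))
def rres(p,full=False):
    x,y,th=p;c,s=np.cos(th),np.sin(th);out=[]
    for n,nm,b in o:
        bb=np.r_[b[:2],b[0]+b[2],b[1]+b[3]]
        if nm=='rack': P=[(x+c*a-s*q,y+s*a+c*q,z) for a in(-.075,.075) for q in(-.025,.025) for z in(0,.048)]
        else:
            a=0 if 'white' in nm else .045; P=np.r_[cyl(x+c*a,y+s*a,.012,.076),cyl(x+c*a,y+s*a,.012,.048)]
        e=box(C[n],P)-bb
        if nm=='rack': e[1]*=0
        out.append(e)
    return out if full else np.concatenate(out)
c1=at_z(C['top'],(395,195),.048)
b=least_squares(rres,[c1[0],c1[1],-.1],loss='soft_l1')
print('rack',b.x.round(4),[(q[:2],e.round(1).tolist()) for q,e in zip(o,rres(b.x,True))])
x,y,th=b.x;print('hole',x-.045*np.cos(th),y-.045*np.sin(th), 'direct',at_z(C['top'],(390,218),.048),at_z(C['scene'],(377,187),.048))
big=cv2.resize(C['top']['color'][140:245,240:430],None,fx=4,fy=4,interpolation=cv2.INTER_CUBIC)
for w in list(seq(best.x,0).values())+[(best.x[0],best.x[1])]:
    u=proj(C['top'],[[*w,.048]])[0];cv2.circle(big,tuple(((u-[240,140])*4).astype(int)),3,(0,0,255),-1)
for a in(-.045,0,.045):
    u=proj(C['top'],[[x+a*np.cos(th),y+a*np.sin(th),.048]])[0];cv2.circle(big,tuple(((u-[240,140])*4).astype(int)),3,(0,0,255),-1)
cv2.polylines(big,[((proj(C['top'],cyl(best.x[0],best.x[1],.077,.048))-[240,140])*4).astype(int)],True,(0,255,0))
cv2.imwrite('pics/fit.png',big)
E
```

```text
(185, 243) [ 0.487 -0.018  0.   ]
(245, 258) [ 0.456 -0.136  0.   ]
(400, 253) [ 0.46 -0.44  0.  ]
(600, 250) [ 0.459 -0.826  0.   ]
(245, 218) [ 0.534 -0.136  0.   ]
(185, 70) [ 0.839 -0.015  0.   ]
(294, 195) [ 0.578 -0.234  0.   ]
s (190, 300) [ 0.5   -0.019  0.   ]
s (185, 290) [ 0.523 -0.019  0.   ]
s (620, 110) [ 0.47  -1.145  0.   ]
strut z 0 [ 0.487 -0.019  0.   ]
strut z 0.1 [ 0.502 -0.019  0.1  ]
strut z 0.2 [ 0.518 -0.02   0.2  ]
strut z 0.3 [ 0.534 -0.02   0.3  ]
strut z 0.4 [ 0.55 -0.02  0.4 ]
strut z 0.5 [ 0.566 -0.02   0.5  ]
strut z 0.6 [ 0.582 -0.021  0.6  ]
rotor [ 0.5719 -0.2379  1.2903] 73.9288795276936 62.65713159313438
('top', 'B', 5, [-1.0, -0.4, -1.4, -5.4])
('top', 'B', 4, [1.0, 1.3, 2.6, 2.5])
('top', 'S', 1, [-2.5, 1.6, 0.9, -0.6])
('top', 'S', 0, [0.9, 1.4, -0.1, -3.3])
('top', 'K', 2, [0.1, 0.5, 0.5, 0.4])
('top', 'K', 3, [4.6, 1.0, -0.3, 1.4])
('top', 'R', -1, [-1.9, 0.0, -2.1, -1.8])
('scene', 'B', 5, [-0.3, 0.4, -2.3, -2.2])
('scene', 'B', 4, [0.5, 0.9, 2.2, -1.3])
('scene', 'S', 1, [-2.2, -3.5, 0.4, -3.7])
('scene', 'S', 5, [4.9, 6.6, -2.6, 0.5])
('scene', 'K', 2, [0.7, -3.1, 3.3, -0.2])
('scene', 'K', 3, [-1.0, -2.1, -0.8, -4.6])
('scene', 'R', -1, [-1.3, 1.4, -0.2, 1.7])
0 [ 0.5874 -0.1841]
1 [ 0.5331 -0.1976]
2 [ 0.5176 -0.2514]
3 [ 0.5564 -0.2917]
4 [ 0.6108 -0.2783]
5 [ 0.6263 -0.2244]
rack [ 0.5688 -0.4262 -0.2246] [(('top', 'rack'), [-3.3, -0.0, -2.9, 2.8]), (('top', 'vial_white'), [1.3, -3.5, 0.8, 2.1]), (('top', 'vial_black'), [0.6, -1.4, 0.3, -0.5]), (('scene', 'rack'), [0.3, -0.0, -0.1, 4.2]), (('scene', 'vial_white'), [1.5, -0.8, 0.3, 0.8]), (('scene', 'vial_black'), [-3.3, 0.1, -0.5, -0.3])]
hole 0.5249097613811818 -0.41620577455455454 direct [ 0.52659421 -0.41632596  0.048     ] [ 0.52125459 -0.41245872  0.048     ]
```

View pics/fit.png

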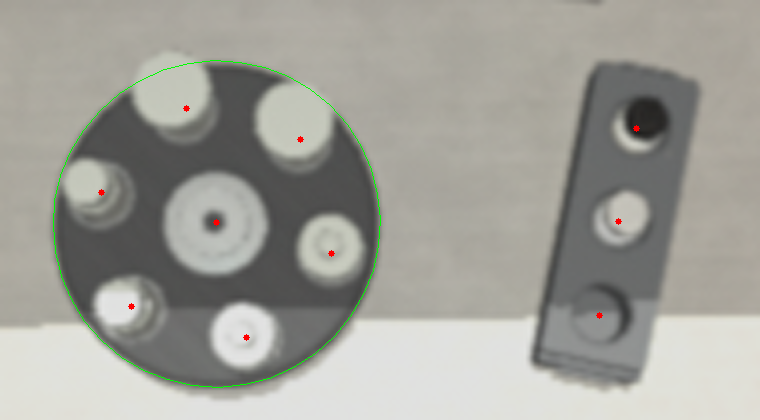

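The fit holds: its circle lies on the rotor rim, and the hole dot is at (600,315) in the crop. Around the rotor, wells 0 and 1 hold slim tubes, 2 and 3 knob tubes, 4 and 5 broad tubes.

Plan: park S0 in the rack, move K2→0 and B4→2, then move S from the rack→4. First I move in past the side strut.

```bash
python3 -m crank '[{"tx":25,"ty":-43},{"tx":25,"ty":-43},{"tx":25,"ty":-43},{"tx":25,"ty":-43},{"tx":25,"ty":-43},{"tx":25,"ty":-43},{"tx":25,"ty":-43},{"tx":20,"ty":-43}]'
```

```text
validation failed for argument at $[0]...
```

```bash
python3 -m crank '[{"tx":25,"ty":-43,"tz":0,"yaw":0,"grip":85},{"tx":25,"ty":-43,"tz":0,"yaw":0,"grip":85},{"tx":25,"ty":-43,"tz":0,"yaw":0,"grip":85},{"tx":25,"ty":-43,"tz":0,"yaw":0,"grip":85},{"tx":25,"ty":-43,"tz":0,"yaw":0,"grip":85},{"tx":25,"ty":-43,"tz":0,"yaw":0,"grip":85},{"tx":25,"ty":-43,"tz":0,"yaw":0,"grip":85},{"tx":20,"ty":-43,"tz":0,"yaw":0,"grip":85}]'
```

```text
time_s: 2.6
ee_pos: [0.3994, 0.1918, 0.4048]
tcp_rot: [0.565, 3.09, 0.0]
ft_force: [1.3, 1.0, -0.4]
finger_gap: 0.996
grip_force: 0.0
```

```bash
python3 -m crank '[{"tx":1,"ty":-49,"tz":0,"yaw":0,"grip":60},{"tx":1,"ty":-49,"tz":0,"yaw":0,"grip":60},{"tx":1,"ty":-49,"tz":0,"yaw":0,"grip":60},{"tx":1,"ty":-49,"tz":0,"yaw":0,"grip":60},{"tx":1,"ty":-49,"tz":0,"yaw":0,"grip":60},{"tx":1,"ty":-49,"tz":0,"yaw":0,"grip":60},{"tx":20,"ty":-45,"tz":0,"yaw":0,"grip":60},{"tx":40,"ty":-25,"tz":0,"yaw":0,"grip":60}]'; python3 - <<'E'
from h import *
c=cam('wrist');cv2.imwrite('pics/w0.png',c['color']);R=cv2.Rodrigues(np.array(c['rvec']))[0]
print((-R.T@np.array(c['tvec'])).round(3),R.round(2).tolist(),c['K'])
s=r.sense();print(s['joint_positions'],s['ee_pos'])
for p in [(.5719,-.2379,.048),(.5874,-.1841,.048),(.5331,-.1976,.048),(.525,-.416,.048)]: print(proj(c,[p]))
E
```

```text
time_s: 3.4
ee_pos: [0.4634, -0.1744, 0.4052]
tcp_rot: [-0.573, -3.089, 0.003]
ft_force: [1.0, 1.2, 0.2]
finger_gap: 0.703
grip_force: 0.0
[ 0.393 -0.147  0.375] [[0.36, 0.93, -0.0], [0.89, -0.34, 0.3], [0.28, -0.11, -0.96]] [[289.80003846   0.         321.70344286]
 [  0.         289.80003846 196.77739302]
 [  0.           0.           1.        ]]
[ 0.38928343  0.59863684 -0.16447151  1.74675948  0.13072676  0.8015019
  1.36587653] [ 0.46953121 -0.17639054  0.40500668]
[[305.61859344 270.54822362]]
[[349.24734494 267.25133977]]
[[324.21251683 234.30067617]]
[[165.38561611 284.02331742]]
```

View pics/w0.png

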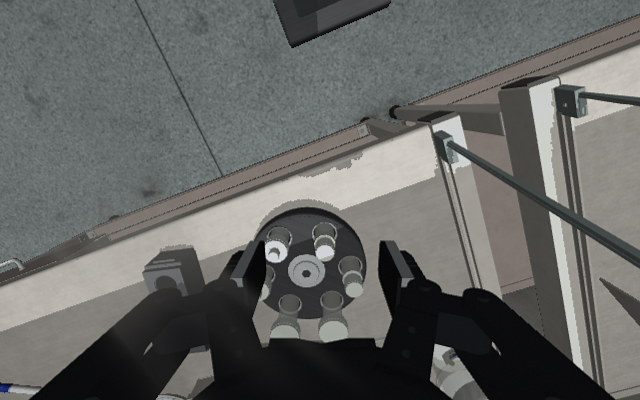

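```bash
python3 - <<'E'
from h import *
c=cam('wrist');f=6;x0,y0=250,200
big=cv2.resize(c['color'][200:300,250:380],None,fx=f,fy=f,interpolation=cv2.INTER_CUBIC)
t=np.linspace(0,2*np.pi,60)
for th,col in((73.93,(0,0,255)),):
    for i in range(6):
        a=np.radians(th+60*i);x=.5719+.056*np.cos(a);y=-.2379+.056*np.sin(a)
        P=np.c_[x+.0135*np.cos(t),y+.0135*np.sin(t),np.full(60,.048)]
        cv2.polylines(big,[(((proj(c,P)-[x0,y0]+.5)*f)).astype(int)],True,col)
for rr,z in((.077,.048),(.077,0)):
    P=np.c_[.5719+rr*np.cos(t),-.2379+rr*np.sin(t),np.full(60,z)]
    cv2.polylines(big,[(((proj(c,P)-[x0,y0]+.5)*f)).astype(int)],True,(0,255,0))
cv2.imwrite('pics/w1.png',big)
E
```

```text
(no output)
```

View pics/w1.png

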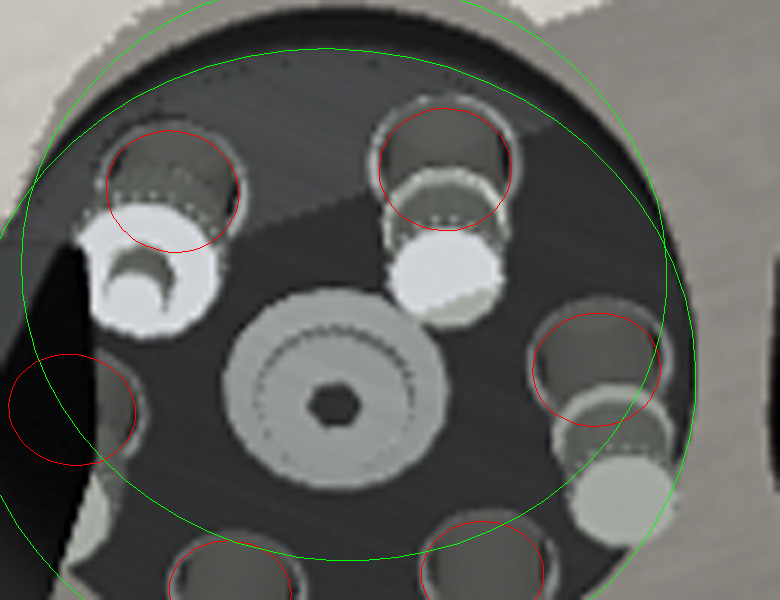

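```bash
python3 -m crank '[{"tx":40,"ty":-3,"tz":0,"yaw":5,"grip":38},{"tx":40,"ty":-3,"tz":0,"yaw":0,"grip":38},{"tx":38,"ty":-2,"tz":-15,"yaw":0,"grip":38},{"tx":0,"ty":0,"tz":-30,"yaw":0,"grip":38},{"tx":0,"ty":0,"tz":-20,"yaw":0,"grip":38},{"tx":0,"ty":0,"tz":0,"yaw":0,"grip":38},{"tx":0,"ty":0,"tz":0,"yaw":0,"grip":38},{"tx":0,"ty":0,"tz":0,"yaw":0,"grip":38}]'; python3 - <<'E'
from h import *
c=cam('wrist');s=r.sense();p=s['ee_pos'];print(p,s['tcp_rot'],s['ft_force'],s['joint_positions'])
f=4;x0,y0=240,200
print(proj(c,[(.5874,-.1841,.098)]),proj(c,[(.5719,-.2379,.055)]))
cv2.imwrite('pics/w2.png',c['color'])
E
```

```text
time_s: 4.3
ee_pos: [0.5827, -0.1782, 0.3411]
tcp_rot: [0.43, 3.11, -0.001]
ft_force: [0.0, -0.1, -0.2]
finger_gap: 0.446
grip_force: 0.0
[ 0.58262949 -0.17826616  0.34101049] [ 4.29763876e-01  3.11021553e+00 -5.69724821e-04] [ 0.83116215 -0.49552973 -0.6412395 ] [ 0.32631731  0.83613429 -0.17335187  1.43066485  0.16613922  0.88724706
  1.40037936]
[[315.07326775 216.06720157]] [[255.62218245 198.99884405]]
```

View pics/w2.png

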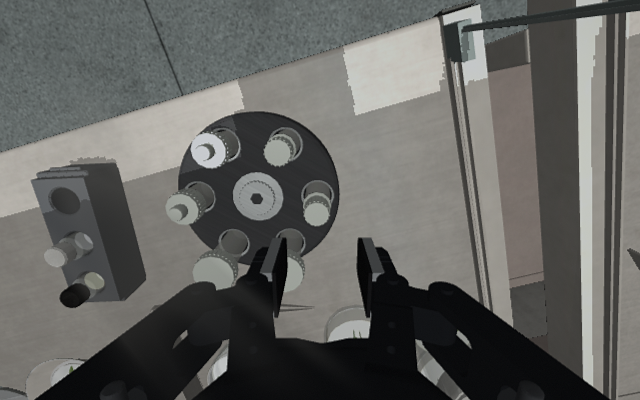

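```bash
python3 -m crank '[{"tx":5,"ty":-6,"tz":0,"yaw":0,"grip":38},{"tx":0,"ty":0,"tz":-25,"yaw":0,"grip":38},{"tx":0,"ty":0,"tz":-25,"yaw":0,"grip":38},{"tx":0,"ty":0,"tz":-25,"yaw":0,"grip":38},{"tx":0,"ty":0,"tz":-20,"yaw":0,"grip":38},{"tx":0,"ty":0,"tz":-14,"yaw":0,"grip":38},{"tx":0,"ty":0,"tz":0,"yaw":0,"grip":38},{"tx":0,"ty":0,"tz":0,"yaw":0,"grip":38}]'; python3 - <<'E'
from h import *
c=cam('top');cv2.imwrite('pics/t2.png',cv2.resize(c['color'][110:260,200:440],None,fx=3,fy=3))
E
```

```text
time_s: 5.15
ee_pos: [0.5878, -0.1844, 0.2314]
tcp_rot: [0.43, 3.111, -0.0]
ft_force: [-0.2, -0.5, 0.7]
finger_gap: 0.444
grip_force: 0.0
```

No contact, and the pose is on target. Closing.

```bash
python3 -m crank '[{"tx":0,"ty":0,"tz":0,"yaw":0,"grip":10},{"tx":0,"ty":0,"tz":0,"yaw":0,"grip":10},{"tx":0,"ty":0,"tz":0,"yaw":0,"grip":10},{"tx":0,"ty":0,"tz":0,"yaw":0,"grip":10},{"tx":0,"ty":0,"tz":0,"yaw":0,"grip":10},{"tx":0,"ty":0,"tz":0,"yaw":0,"grip":10}]'
```

```text
time_s: 5.8
ee_pos: [0.5878, -0.1843, 0.2317]
tcp_rot: [0.43, 3.11, -0.001]
ft_force: [-0.3, -0.2, 6.5]
finger_gap: 0.252
grip_force: 58.4
```

```bash
python3 -m crank '[{"tx":0,"ty":0,"tz":8,"yaw":0,"grip":10},{"tx":0,"ty":0,"tz":20,"yaw":0,"grip":10},{"tx":0,"ty":0,"tz":30,"yaw":0,"grip":10},{"tx":0,"ty":0,"tz":30,"yaw":0,"grip":10},{"tx":0,"ty":0,"tz":30,"yaw":0,"grip":10},{"tx":0,"ty":0,"tz":0,"yaw":0,"grip":10}]'; python3 - <<'E'
from h import *
c=cam('wrist');cv2.imwrite('pics/w3.png',c['color'])
E
```

```text
time_s: 6.4
ee_pos: [0.5879, -0.1843, 0.3531]
tcp_rot: [0.429, 3.106, -0.001]
ft_force: [0.4, -0.1, 0.4]
finger_gap: 0.254
grip_force: 58.7
```

View pics/w3.png

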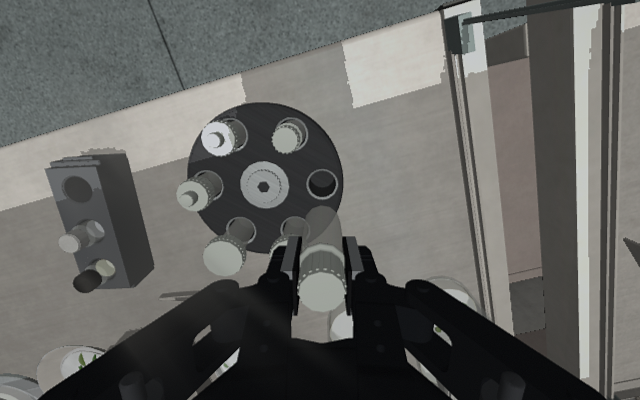

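```bash
python3 - <<'E'
from h import *
c=cam('wrist')
print(at_z(c,(76,188),.048), proj(c,[(.525,-.416,.048)]), at_z(c,(322,184),.048))
g=cv2.cvtColor(c['color'][160:215,45:110],cv2.COLOR_BGR2GRAY)
_,b=cv2.threshold(g,0,255,cv2.THRESH_BINARY_INV+cv2.THRESH_OTSU)
n,l,st,ce=cv2.connectedComponentsWithStats(b);print(st.tolist(),(ce+[45,160]).round(1).tolist())
E
```

```text
[ 0.52320236 -0.41425111  0.048     ] [[ 75.34820617 190.17255191]] [ 0.58445356 -0.18220702  0.048     ]
[[0, 0, 55, 55, 1429], [4, 0, 61, 55, 2146]] [[65.0, 180.7], [85.0, 191.2]]
```

```bash
python3 -m crank '[{"tx":-12,"ty":-46,"tz":0,"yaw":0,"grip":10},{"tx":-12,"ty":-46,"tz":0,"yaw":0,"grip":10},{"tx":-12,"ty":-46,"tz":0,"yaw":0,"grip":10},{"tx":-12,"ty":-46,"tz":0,"yaw":0,"grip":10},{"tx":-15,"ty":-46,"tz":0,"yaw":0,"grip":10},{"tx":0,"ty":0,"tz":0,"yaw":0,"grip":10},{"tx":0,"ty":0,"tz":0,"yaw":0,"grip":10}]'; python3 - <<'E'
from h import *
c=cam('wrist');cv2.imwrite('pics/w4.png',c['color']);print(r.sense()['ee_pos'], proj(c,[(.525,-.416,.048)]))
E
```

```text
time_s: 7.2
ee_pos: [0.5239, -0.4149, 0.3475]
tcp_rot: [-0.432, -3.11, -0.001]
ft_force: [0.5, 0.7, -0.5]
finger_gap: 0.25
grip_force: 58.9
[ 0.52464531 -0.41372216  0.34784437] [[319.78838032 191.36674183]]
```

View pics/w4.png

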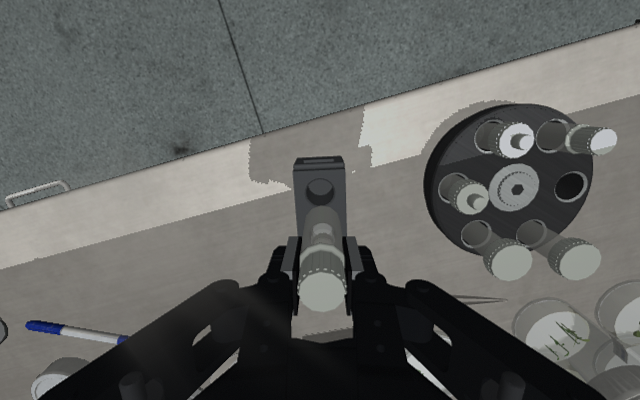

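```bash
python3 -m crank '[{"tx":0,"ty":-2,"tz":-20,"yaw":0,"grip":10},{"tx":0,"ty":0,"tz":-30,"yaw":0,"grip":10},{"tx":0,"ty":0,"tz":-22,"yaw":0,"grip":10},{"tx":0,"ty":0,"tz":-5,"yaw":0,"grip":10},{"tx":0,"ty":0,"tz":-5,"yaw":0,"grip":10},{"tx":0,"ty":0,"tz":-5,"yaw":0,"grip":10},{"tx":0,"ty":0,"tz":0,"yaw":0,"grip":10}]'
```

```text
time_s: 7.95
ee_pos: [0.5249, -0.4162, 0.2621]
tcp_rot: [0.429, 3.111, -0.001]
ft_force: [2.2, -1.6, -0.3]
finger_gap: 0.255
grip_force: 58.8
```

```bash
python3 -m crank '[{"tx":0,"ty":0,"tz":-8,"yaw":0,"grip":10},{"tx":0,"ty":0,"tz":-8,"yaw":0,"grip":10},{"tx":0,"ty":0,"tz":-7,"yaw":0,"grip":10},{"tx":0,"ty":0,"tz":-5,"yaw":0,"grip":10},{"tx":0,"ty":0,"tz":0,"yaw":0,"grip":10},{"tx":0,"ty":0,"tz":0,"yaw":0,"grip":10}]'
```

```text
time_s: 8.55
ee_pos: [0.5252, -0.4165, 0.2336]
tcp_rot: [0.429, 3.109, -0.002]
ft_force: [11.4, -5.6, -4.6]
finger_gap: 0.255
grip_force: 58.9
```

```bash
python3 -m crank '[{"tx":1,"ty":-0.5,"tz":-1,"yaw":0,"grip":10},{"tx":0,"ty":0,"tz":0,"yaw":0,"grip":38},{"tx":0,"ty":0,"tz":0,"yaw":0,"grip":38},{"tx":0,"ty":0,"tz":0,"yaw":0,"grip":38},{"tx":0,"ty":0,"tz":0,"yaw":0,"grip":38},{"tx":0,"ty":0,"tz":30,"yaw":0,"grip":38},{"tx":0,"ty":0,"tz":40,"yaw":0,"grip":38},{"tx":0,"ty":0,"tz":38,"yaw":0,"grip":38}]'; python3 - <<'E'
from h import *
c=cam('wrist');cv2.imwrite('pics/w5.png',c['color'])
print(proj(c,[(.526,-.416,.098),(.526,-.416,.048)]))
E
```

```text
time_s: 9.35
ee_pos: [0.5253, -0.4167, 0.3421]
tcp_rot: [-0.43, -3.112, -0.0]
ft_force: [0.1, 0.3, 0.5]
finger_gap: 0.443
grip_force: 0.0
[[321.58482785 209.46075116]
 [321.58173274 191.68610415]]
```

View pics/w5.png

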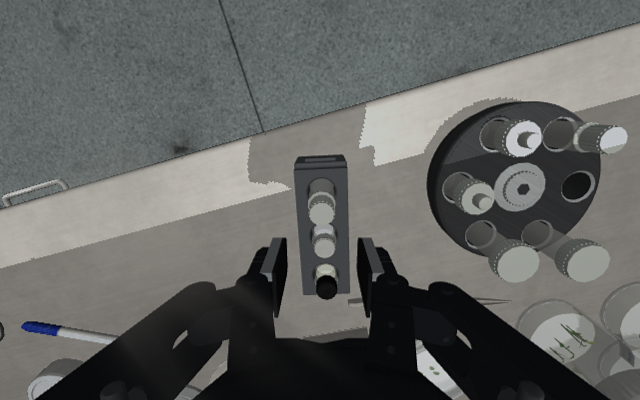

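```bash
python3 -m crank '[{"tx":-1,"ty":23,"tz":0,"yaw":-8.5,"grip":46},{"tx":-1,"ty":23,"tz":0,"yaw":-8.5,"grip":46},{"tx":-1,"ty":23,"tz":0,"yaw":-8.5,"grip":46},{"tx":-1,"ty":23,"tz":0,"yaw":-8.5,"grip":46},{"tx":-1,"ty":23,"tz":0,"yaw":-8.5,"grip":46},{"tx":-1,"ty":23,"tz":0,"yaw":-8.5,"grip":46},{"tx":-2,"ty":27,"tz":0,"yaw":-8.5,"grip":46},{"tx":0,"ty":0,"tz":0,"yaw":-0.5,"grip":46}]'; python3 - <<'E'
from h import *
s=r.sense();print(s['ee_pos'],s['joint_positions'][6])
v=cv2.Rodrigues(np.array(s['tcp_rot']))[0][:,1];print(np.degrees(np.arctan2(v[1],v[0])))
E
```

```text
time_s: 10.2
ee_pos: [0.518, -0.2484, 0.3407]
tcp_rot: [-1.93, -2.478, -0.002]
ft_force: [0.5, -1.2, -1.1]
finger_gap: 0.538
grip_force: 0.0
[ 0.51801569 -0.24840591  0.34072231] 0.7294926682413596
14.17672076245977
```

```bash
python3 -m crank '[{"tx":0,"ty":-3,"tz":0,"yaw":0,"grip":41},{"tx":0,"ty":0,"tz":-25,"yaw":0,"grip":41},{"tx":0,"ty":0,"tz":-25,"yaw":0,"grip":41},{"tx":0,"ty":0,"tz":-25,"yaw":0,"grip":41},{"tx":0,"ty":0,"tz":-20,"yaw":0,"grip":41},{"tx":0,"ty":0,"tz":-12,"yaw":0,"grip":41},{"tx":0,"ty":0,"tz":0,"yaw":0,"grip":41},{"tx":0,"ty":0,"tz":0,"yaw":0,"grip":41}]'
```

```text
time_s: 11.0
ee_pos: [0.5176, -0.2553, 0.2343]
tcp_rot: [1.928, 2.48, -0.0]
ft_force: [-0.4, -0.6, 0.7]
finger_gap: 0.48
grip_force: 0.0
```

```bash
python3 -m crank '[{"tx":0,"ty":4,"tz":0,"yaw":0,"grip":41},{"tx":0,"ty":0,"tz":0,"yaw":0,"grip":41},{"tx":0,"ty":0,"tz":0,"yaw":0,"grip":41},{"tx":0,"ty":0,"tz":0,"yaw":0,"grip":10},{"tx":0,"ty":0,"tz":0,"yaw":0,"grip":10},{"tx":0,"ty":0,"tz":0,"yaw":0,"grip":10},{"tx":0,"ty":0,"tz":0,"yaw":0,"grip":10},{"tx":0,"ty":0,"tz":0,"yaw":0,"grip":10}]'
```

```text
time_s: 11.8
ee_pos: [0.5177, -0.2508, 0.2341]
tcp_rot: [1.928, 2.479, 0.0]
ft_force: [-0.4, -0.4, 5.2]
finger_gap: 0.305
grip_force: 58.5
```

```bash
python3 -m crank '[{"tx":0,"ty":0,"tz":8,"yaw":0,"grip":10},{"tx":0,"ty":0,"tz":20,"yaw":0,"grip":10},{"tx":0,"ty":0,"tz":30,"yaw":0,"grip":10},{"tx":0,"ty":0,"tz":30,"yaw":0,"grip":10},{"tx":0,"ty":0,"tz":30,"yaw":0,"grip":10},{"tx":0,"ty":0,"tz":0,"yaw":0,"grip":10}]'
```

```text
time_s: 12.4
ee_pos: [0.5178, -0.251, 0.3555]
tcp_rot: [1.925, 2.476, 0.002]
ft_force: [0.5, -0.0, -0.1]
finger_gap: 0.306
grip_force: 59.0
```

```bash
python3 -m crank '[{"tx":10,"ty":10,"tz":0,"yaw":8.5,"grip":10},{"tx":10,"ty":10,"tz":0,"yaw":8.5,"grip":10},{"tx":10,"ty":10,"tz":0,"yaw":8.5,"grip":10},{"tx":10,"ty":10,"tz":0,"yaw":8.5,"grip":10},{"tx":10,"ty":9,"tz":0,"yaw":8.5,"grip":10},{"tx":10,"ty":9,"tz":0,"yaw":8.5,"grip":10},{"tx":10,"ty":9,"tz":0,"yaw":8.5,"grip":10},{"tx":0,"ty":0,"tz":0,"yaw":0.5,"grip":10}]'; python3 -m crank '[{"tx":0,"ty":0,"tz":0,"yaw":0,"grip":10},{"tx":0,"ty":0,"tz":0,"yaw":0,"grip":10}]'; python3 - <<'E'
from h import *
c=cam('wrist');cv2.imwrite('pics/w6.png',c['color']);print(proj(c,[(.5874,-.1841,.048)]))
E
```

```text
time_s: 13.2
ee_pos: [0.5881, -0.1827, 0.3513]
tcp_rot: [-0.423, -3.113, -0.002]
ft_force: [-0.1, -1.1, -1.4]
finger_gap: 0.302
grip_force: 58.9
time_s: 13.4
ee_pos: [0.587, -0.1843, 0.3516]
tcp_rot: [-0.436, -3.111, 0.001]
ft_force: [0.4, -0.3, -1.1]
finger_gap: 0.301
grip_force: 58.9
[[321.39442795 188.8101981 ]]
```

View pics/w6.png

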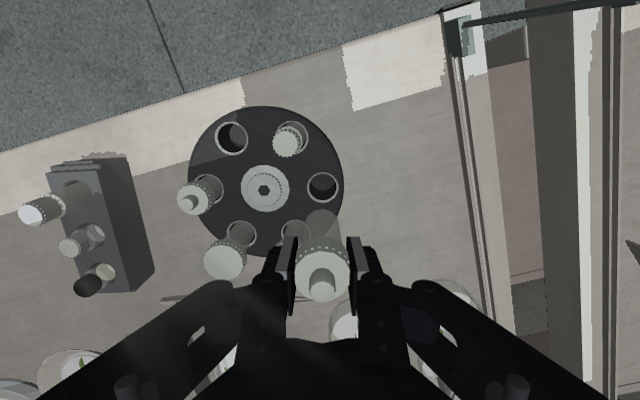

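```bash
python3 -m crank '[{"tx":0,"ty":0,"tz":-25,"yaw":0,"grip":10},{"tx":0,"ty":0,"tz":-30,"yaw":0,"grip":10},{"tx":0,"ty":0,"tz":-17,"yaw":0,"grip":10},{"tx":0,"ty":0,"tz":-5,"yaw":0,"grip":10},{"tx":0,"ty":0,"tz":-5,"yaw":0,"grip":10},{"tx":0,"ty":0,"tz":-5,"yaw":0,"grip":10},{"tx":0,"ty":0,"tz":0,"yaw":0,"grip":10}]'
```

```text
time_s: 14.15
ee_pos: [0.5875, -0.1838, 0.2648]
tcp_rot: [0.431, 3.112, -0.0]
ft_force: [-0.5, 0.4, -0.4]
finger_gap: 0.305
grip_force: 59.0
```

```bash
python3 -m crank '[{"tx":0,"ty":0,"tz":-8,"yaw":0,"grip":10},{"tx":0,"ty":0,"tz":-8,"yaw":0,"grip":10},{"tx":0,"ty":0,"tz":-7,"yaw":0,"grip":10},{"tx":0,"ty":0,"tz":-5,"yaw":0,"grip":10},{"tx":0,"ty":0,"tz":-2,"yaw":0,"grip":10},{"tx":0,"ty":0,"tz":0,"yaw":0,"grip":10}]'
```

```text
time_s: 14.75
ee_pos: [0.5874, -0.1838, 0.2344]
tcp_rot: [-0.43, -3.111, 0.0]
ft_force: [-3.7, -0.2, -0.8]
finger_gap: 0.302
grip_force: 59.3
```

```bash
python3 -m crank '[{"tx":0,"ty":0,"tz":0,"yaw":0,"grip":41},{"tx":0,"ty":0,"tz":0,"yaw":0,"grip":41},{"tx":0,"ty":0,"tz":0,"yaw":0,"grip":41},{"tx":0,"ty":0,"tz":0,"yaw":0,"grip":41},{"tx":0,"ty":0,"tz":30,"yaw":0,"grip":41},{"tx":0,"ty":0,"tz":40,"yaw":0,"grip":41},{"tx":0,"ty":0,"tz":35,"yaw":0,"grip":41},{"tx":0,"ty":0,"tz":0,"yaw":0,"grip":41}]'
```

```text
time_s: 15.55
ee_pos: [0.5881, -0.1839, 0.3441]
tcp_rot: [0.429, 3.105, -0.001]
ft_force: [0.0, -0.6, -0.8]
finger_gap: 0.482
grip_force: 0.0
```

```bash
python3 -m crank '[{"tx":3,"ty":-12,"tz":0,"yaw":-8.5,"grip":46},{"tx":3,"ty":-12,"tz":0,"yaw":-8.5,"grip":46},{"tx":3,"ty":-12,"tz":0,"yaw":-8.5,"grip":46},{"tx":3,"ty":-12,"tz":0,"yaw":-8.5,"grip":46},{"tx":3,"ty":-12,"tz":0,"yaw":-8.5,"grip":46},{"tx":3,"ty":-12,"tz":0,"yaw":-8.5,"grip":46},{"tx":3,"ty":-12,"tz":0,"yaw":-8.5,"grip":46},{"tx":2,"ty":-10,"tz":0,"yaw":-8.5,"grip":46}]';  python3 -m crank '[{"tx":0,"ty":0,"tz":0,"yaw":-8.5,"grip":46},{"tx":0,"ty":0,"tz":0,"yaw":-8.5,"grip":46},{"tx":0,"ty":0,"tz":0,"yaw":-8.5,"grip":46},{"tx":0,"ty":0,"tz":0,"yaw":-8.5,"grip":46},{"tx":0,"ty":0,"tz":0,"yaw":-8.5,"grip":46},{"tx":0,"ty":0,"tz":0,"yaw":-8.5,"grip":46},{"tx":0,"ty":0,"tz":0,"yaw":-1,"grip":46},{"tx":0,"ty":0,"tz":0,"yaw":0,"grip":46}]'
python3 - <<'E'
from h import *
c=cam('wrist');cv2.imwrite('pics/w7.png',c['color']);s=r.sense();print(s['ee_pos'],s['joint_positions'][6])
v=cv2.Rodrigues(np.array(s['tcp_rot']))[0][:,1];print(np.degrees(np.arctan2(v[1],v[0])))
E
```

```text
time_s: 16.35
ee_pos: [0.6106, -0.2783, 0.3393]
tcp_rot: [-2.104, -2.333, 0.0]
ft_force: [-0.1, 0.0, -0.9]
finger_gap: 0.542
grip_force: 0.0
time_s: 17.15
ee_pos: [0.6106, -0.2776, 0.3394]
tcp_rot: [-2.908, -1.189, 0.001]
ft_force: [-0.7, 0.6, 0.5]
finger_gap: 0.54
grip_force: 0.0
[ 0.61052634 -0.2776906   0.33947864] -0.16297774979638668
-45.50002467835703
```

View pics/w7.png

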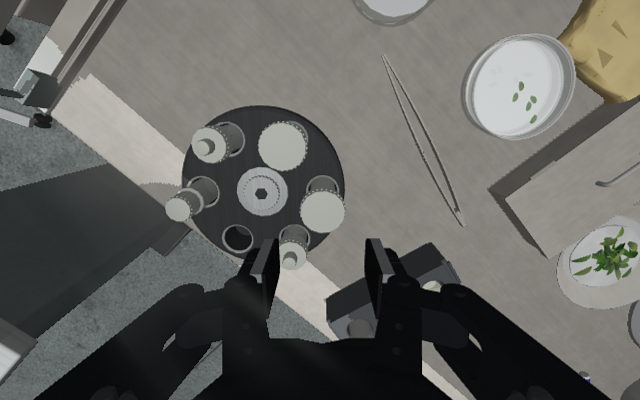

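```bash
python3 -m crank '[{"tx":0,"ty":-0.5,"tz":-25,"yaw":0,"grip":46},{"tx":0,"ty":0,"tz":-25,"yaw":0,"grip":46},{"tx":0,"ty":0,"tz":-25,"yaw":0,"grip":46},{"tx":0,"ty":0,"tz":-13,"yaw":0,"grip":46},{"tx":0,"ty":0,"tz":0,"yaw":0,"grip":46},{"tx":0,"ty":0,"tz":0,"yaw":0,"grip":46}]'
```

```text
time_s: 17.8
ee_pos: [0.6107, -0.2784, 0.2526]
tcp_rot: [2.909, 1.185, 0.001]
ft_force: [0.2, -0.3, 0.9]
finger_gap: 0.537
grip_force: 0.0
```

```bash
python3 -m crank '[{"tx":0,"ty":0,"tz":0,"yaw":0,"grip":10},{"tx":0,"ty":0,"tz":0,"yaw":0,"grip":10},{"tx":0,"ty":0,"tz":0,"yaw":0,"grip":10},{"tx":0,"ty":0,"tz":0,"yaw":0,"grip":10},{"tx":0,"ty":0,"tz":0,"yaw":0,"grip":10},{"tx":0,"ty":0,"tz":0,"yaw":0,"grip":10}]'
```

```text
time_s: 18.4
ee_pos: [0.6108, -0.2784, 0.253]
tcp_rot: [2.908, 1.184, 0.002]
ft_force: [0.1, -0.3, 8.0]
finger_gap: 0.375
grip_force: 59.0
```

```bash
python3 -m crank '[{"tx":0,"ty":0,"tz":8,"yaw":0,"grip":10},{"tx":0,"ty":0,"tz":20,"yaw":0,"grip":10},{"tx":0,"ty":0,"tz":30,"yaw":0,"grip":10},{"tx":0,"ty":0,"tz":30,"yaw":0,"grip":10},{"tx":0,"ty":0,"tz":30,"yaw":0,"grip":10},{"tx":0,"ty":0,"tz":4,"yaw":0,"grip":10},{"tx":0,"ty":0,"tz":0,"yaw":0,"grip":10}]'
```

```text
time_s: 19.1
ee_pos: [0.6105, -0.2782, 0.3749]
tcp_rot: [2.909, 1.184, 0.002]
ft_force: [-0.7, 0.6, -0.6]
finger_gap: 0.374
grip_force: 59.5
```

```bash
python3 -m crank '[{"tx":-13,"ty":4,"tz":0,"yaw":8.5,"grip":10},{"tx":-13,"ty":4,"tz":0,"yaw":8.5,"grip":10},{"tx":-13,"ty":4,"tz":0,"yaw":8.5,"grip":10},{"tx":-13,"ty":4,"tz":0,"yaw":8.5,"grip":10},{"tx":-13,"ty":4,"tz":0,"yaw":8.5,"grip":10},{"tx":-13,"ty":4,"tz":0,"yaw":8.5,"grip":10},{"tx":-15,"ty":3,"tz":0,"yaw":8.5,"grip":10},{"tx":0,"ty":0,"tz":0,"yaw":0.5,"grip":10}]'; python3 -m crank '[{"tx":0,"ty":0,"tz":0,"yaw":0,"grip":10},{"tx":0,"ty":0,"tz":0,"yaw":0,"grip":10}]'; python3 - <<'E'
from h import *
c=cam('wrist');cv2.imwrite('pics/w8.png',c['color']);print(proj(c,[(.5176,-.2514,.048)]))
E
```

```text
time_s: 19.9
ee_pos: [0.5163, -0.2513, 0.3734]
tcp_rot: [-1.923, -2.482, 0.0]
ft_force: [-0.1, -0.3, 0.8]
finger_gap: 0.375
grip_force: 59.5
time_s: 20.1
ee_pos: [0.518, -0.2512, 0.3733]
tcp_rot: [-1.932, -2.477, 0.0]
ft_force: [-0.1, -0.1, -0.3]
finger_gap: 0.375
grip_force: 59.5
[[321.39299809 183.50829617]]
```

View pics/w8.png

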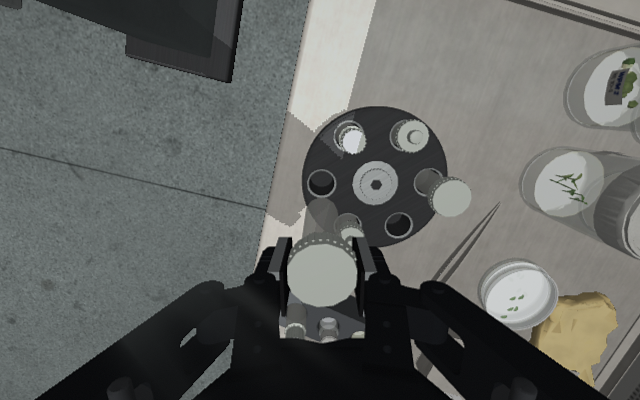

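```bash
python3 -m crank '[{"tx":0,"ty":0,"tz":-25,"yaw":0,"grip":10},{"tx":0,"ty":0,"tz":-30,"yaw":0,"grip":10},{"tx":0,"ty":0,"tz":-18,"yaw":0,"grip":10},{"tx":0,"ty":0,"tz":-5,"yaw":0,"grip":10},{"tx":0,"ty":0,"tz":-5,"yaw":0,"grip":10},{"tx":0,"ty":0,"tz":-5,"yaw":0,"grip":10},{"tx":0,"ty":0,"tz":0,"yaw":0,"grip":10}]'
```

```text
time_s: 20.85
ee_pos: [0.5176, -0.2512, 0.2857]
tcp_rot: [1.929, 2.48, -0.0]
ft_force: [0.3, 0.5, 0.1]
finger_gap: 0.375
grip_force: 59.5
```

```bash
python3 -m crank '[{"tx":0,"ty":0,"tz":-8,"yaw":0,"grip":10},{"tx":0,"ty":0,"tz":-8,"yaw":0,"grip":10},{"tx":0,"ty":0,"tz":-8,"yaw":0,"grip":10},{"tx":0,"ty":0,"tz":-5,"yaw":0,"grip":10},{"tx":0,"ty":0,"tz":-3,"yaw":0,"grip":10},{"tx":0,"ty":0,"tz":0,"yaw":0,"grip":10}]'
```

```text
time_s: 21.45
ee_pos: [0.5176, -0.2513, 0.2534]
tcp_rot: [1.928, 2.48, -0.0]
ft_force: [0.8, 0.0, -0.6]
finger_gap: 0.375
grip_force: 59.6
```

```bash
python3 -m crank '[{"tx":0,"ty":0,"tz":0,"yaw":0,"grip":46},{"tx":0,"ty":0,"tz":0,"yaw":0,"grip":46},{"tx":0,"ty":0,"tz":0,"yaw":0,"grip":46},{"tx":0,"ty":0,"tz":0,"yaw":0,"grip":46},{"tx":0,"ty":0,"tz":30,"yaw":0,"grip":46},{"tx":0,"ty":0,"tz":35,"yaw":0,"grip":46},{"tx":0,"ty":0,"tz":30,"yaw":0,"grip":46},{"tx":0,"ty":0,"tz":0,"yaw":0,"grip":46}]'
```

```text
time_s: 22.25
ee_pos: [0.5179, -0.2515, 0.3522]
tcp_rot: [1.925, 2.476, 0.002]
ft_force: [-0.1, 0.2, -1.0]
finger_gap: 0.54
grip_force: 0.0
```

```bash
python3 -m crank '[{"tx":1,"ty":-21,"tz":0,"yaw":8.5,"grip":38},{"tx":1,"ty":-21,"tz":0,"yaw":8.5,"grip":38},{"tx":1,"ty":-21,"tz":0,"yaw":8.5,"grip":38},{"tx":1,"ty":-21,"tz":0,"yaw":8.5,"grip":38},{"tx":1,"ty":-21,"tz":0,"yaw":8.5,"grip":38},{"tx":1,"ty":-21,"tz":0,"yaw":8.5,"grip":38},{"tx":1,"ty":-21,"tz":0,"yaw":8.5,"grip":38},{"tx":1,"ty":-18,"tz":0,"yaw":2.5,"grip":38}]'; python3 -m crank '[{"tx":0,"ty":0,"tz":0,"yaw":0,"grip":38},{"tx":0,"ty":0,"tz":0,"yaw":0,"grip":38}]'; python3 - <<'E'
from h import *
c=cam('wrist');cv2.imwrite('pics/w9.png',c['color']);print(proj(c,[(.526,-.4165,.098)]));print(r.sense()['ee_pos'])
for t in ['tube_slim_1']: print(eyes.spot_in('wrist',t))
E
```

```text
time_s: 23.05
ee_pos: [0.5251, -0.4175, 0.3479]
tcp_rot: [-0.368, -3.119, -0.001]
ft_force: [-0.4, -0.5, -0.0]
finger_gap: 0.445
grip_force: 0.0
time_s: 23.25
ee_pos: [0.5254, -0.416, 0.3479]
tcp_rot: [-0.377, -3.118, -0.001]
ft_force: [-0.0, 0.1, 0.1]
finger_gap: 0.446
grip_force: 0.0
[[319.94417547 207.29448653]]
[ 0.52566112 -0.41555152  0.34821142]
[{'box': [549.5, 127.7, 67.1, 35.7], 'conf': 0.84}, {'box': [308.0, 176.7, 25.0, 46.9], 'conf': 0.81}]
```

View pics/w9.png

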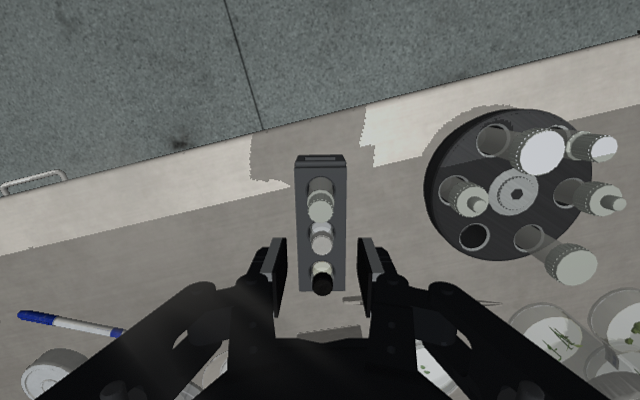

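```bash
python3 -m crank '[{"tx":0,"ty":-1,"tz":-25,"yaw":0,"grip":38},{"tx":0,"ty":0,"tz":-30,"yaw":0,"grip":38},{"tx":0,"ty":0,"tz":-30,"yaw":0,"grip":38},{"tx":0,"ty":0,"tz":-20,"yaw":0,"grip":38},{"tx":0,"ty":0,"tz":-11,"yaw":0,"grip":38},{"tx":0,"ty":0,"tz":0,"yaw":0,"grip":38},{"tx":0,"ty":0,"tz":0,"yaw":0,"grip":38}]'
```

```text
time_s: 24.05
ee_pos: [0.5259, -0.4171, 0.2337]
tcp_rot: [0.375, 3.118, -0.001]
ft_force: [0.0, 0.1, -0.3]
finger_gap: 0.444
grip_force: 0.0
```

```bash
python3 -m crank '[{"tx":0,"ty":0,"tz":0,"yaw":0,"grip":10},{"tx":0,"ty":0,"tz":0,"yaw":0,"grip":10},{"tx":0,"ty":0,"tz":0,"yaw":0,"grip":10},{"tx":0,"ty":0,"tz":0,"yaw":0,"grip":10},{"tx":0,"ty":0,"tz":0,"yaw":0,"grip":10},{"tx":0,"ty":0,"tz":0,"yaw":0,"grip":10}]'
```

```text
time_s: 24.65
ee_pos: [0.5258, -0.4174, 0.234]
tcp_rot: [0.375, 3.117, -0.002]
ft_force: [-1.0, 1.2, 7.4]
finger_gap: 0.249
grip_force: 58.4
```

```bash
python3 -m crank '[{"tx":0,"ty":0,"tz":8,"yaw":0,"grip":10},{"tx":0,"ty":0,"tz":20,"yaw":0,"grip":10},{"tx":0,"ty":0,"tz":30,"yaw":0,"grip":10},{"tx":0,"ty":0,"tz":30,"yaw":0,"grip":10},{"tx":0,"ty":0,"tz":30,"yaw":0,"grip":10},{"tx":0,"ty":0,"tz":4,"yaw":0,"grip":10},{"tx":0,"ty":0,"tz":0,"yaw":0,"grip":10}]'
```

```text
time_s: 25.35
ee_pos: [0.5255, -0.4172, 0.356]
tcp_rot: [0.375, 3.118, -0.002]
ft_force: [-0.3, 0.0, -0.9]
finger_gap: 0.25
grip_force: 58.7
```

```bash
python3 -m crank '[{"tx":10,"ty":17,"tz":0,"yaw":-8.5,"grip":10},{"tx":10,"ty":17,"tz":0,"yaw":-8.5,"grip":10},{"tx":10,"ty":17,"tz":0,"yaw":-8.5,"grip":10},{"tx":11,"ty":17,"tz":0,"yaw":-8.5,"grip":10},{"tx":11,"ty":17,"tz":0,"yaw":-8.5,"grip":10},{"tx":11,"ty":18,"tz":0,"yaw":-8.5,"grip":10},{"tx":11,"ty":18,"tz":0,"yaw":-8.5,"grip":10},{"tx":11,"ty":18,"tz":0,"yaw":-8.5,"grip":10}]'; python3 -m crank '[{"tx":0,"ty":0,"tz":0,"yaw":-8.5,"grip":10},{"tx":0,"ty":0,"tz":0,"yaw":-8.5,"grip":10},{"tx":0,"ty":0,"tz":0,"yaw":-8.5,"grip":10},{"tx":0,"ty":0,"tz":0,"yaw":-8.5,"grip":10},{"tx":0,"ty":0,"tz":0,"yaw":-8.5,"grip":10},{"tx":0,"ty":0,"tz":0,"yaw":-8.5,"grip":10},{"tx":0,"ty":0,"tz":0,"yaw":-4,"grip":10},{"tx":0,"ty":0,"tz":0,"yaw":0,"grip":10}]'; python3 -m crank '[{"tx":0,"ty":0,"tz":0,"yaw":0,"grip":10}]'
```

```text
time_s: 26.15
ee_pos: [0.6108, -0.2774, 0.3537]
tcp_rot: [-2.062, -2.368, 0.001]
ft_force: [-0.6, -0.3, 0.1]
finger_gap: 0.252
grip_force: 58.7
time_s: 26.95
ee_pos: [0.6104, -0.2781, 0.3537]
tcp_rot: [-2.92, -1.156, 0.002]
ft_force: [-0.7, 0.2, -0.6]
finger_gap: 0.252
grip_force: 58.7
time_s: 27.05
ee_pos: [0.6104, -0.2782, 0.3541]
tcp_rot: [-2.918, -1.161, 0.001]
ft_force: [1.0, 0.9, -1.5]
finger_gap: 0.249
grip_force: 58.7
```

```bash
python3 -m crank '[{"tx":0,"ty":0,"tz":-25,"yaw":0,"grip":10},{"tx":0,"ty":0,"tz":-30,"yaw":0,"grip":10},{"tx":0,"ty":0,"tz":-18,"yaw":0,"grip":10},{"tx":0,"ty":0,"tz":-5,"yaw":0,"grip":10},{"tx":0,"ty":0,"tz":-5,"yaw":0,"grip":10},{"tx":0,"ty":0,"tz":-5,"yaw":0,"grip":10},{"tx":0,"ty":0,"tz":0,"yaw":0,"grip":10}]'
```

```text
time_s: 27.75
ee_pos: [0.6105, -0.2782, 0.2667]
tcp_rot: [-2.92, -1.159, -0.0]
ft_force: [-0.2, 0.2, -0.5]
finger_gap: 0.251
grip_force: 58.8
```

```bash
python3 -m crank '[{"tx":0,"ty":0,"tz":-8,"yaw":0,"grip":10},{"tx":0,"ty":0,"tz":-8,"yaw":0,"grip":10},{"tx":0,"ty":0,"tz":-8,"yaw":0,"grip":10},{"tx":0,"ty":0,"tz":-5,"yaw":0,"grip":10},{"tx":0,"ty":0,"tz":-4,"yaw":0,"grip":10},{"tx":0,"ty":0,"tz":0,"yaw":0,"grip":10}]'
```

```text
time_s: 28.35
ee_pos: [0.6109, -0.2779, 0.2339]
tcp_rot: [2.92, 1.159, 0.002]
ft_force: [2.9, 3.3, 5.5]
finger_gap: 0.252
grip_force: 59.4
```

```bash
python3 -m crank '[{"tx":0,"ty":0,"tz":0,"yaw":0,"grip":38},{"tx":0,"ty":0,"tz":0,"yaw":0,"grip":38},{"tx":0,"ty":0,"tz":0,"yaw":0,"grip":38},{"tx":0,"ty":0,"tz":0,"yaw":0,"grip":38},{"tx":0,"ty":0,"tz":30,"yaw":0,"grip":38},{"tx":0,"ty":0,"tz":40,"yaw":0,"grip":38},{"tx":0,"ty":0,"tz":40,"yaw":0,"grip":38},{"tx":0,"ty":0,"tz":0,"yaw":0,"grip":38}]'; python3 -m crank '[{"tx":-20,"ty":-5,"tz":20,"yaw":0,"grip":60},{"tx":-40,"ty":-5,"tz":10,"yaw":0,"grip":60},{"tx":-40,"ty":-5,"tz":0,"yaw":0,"grip":60},{"tx":-40,"ty":-5,"tz":0,"yaw":0,"grip":60},{"tx":-30,"ty":0,"tz":0,"yaw":0,"grip":60},{"tx":0,"ty":0,"tz":0,"yaw":0,"grip":60},{"tx":0,"ty":0,"tz":0,"yaw":0,"grip":60}]'; python3 - <<'E'
from h import *
t=np.linspace(0,2*np.pi,40)
def ring(c,im,x,y,rad,z,x0,y0,f): cv2.polylines(im,[((proj(c,np.c_[x+rad*np.cos(t),y+rad*np.sin(t),np.full(40,z)])-[x0,y0]+.5)*f).astype(int)],True,(0,0,255))
H=[('K',.096,.006),('S',.098,.01),('B',.106,.017),('K',.096,.006),('S',.098,.01),('B',.106,.017)]
out=[]
for n,(x0,y0,w,h,f) in {'top':(235,140,195,105,4),'scene':(225,140,180,120,4)}.items():
    c=cam(n);im=cv2.resize(c['color'][y0:y0+h,x0:x0+w],None,fx=f,fy=f,interpolation=cv2.INTER_CUBIC)
    for i,(k,z,rad) in enumerate(H):
        a=np.radians(73.93+60*i);ring(c,im,.5719+.056*np.cos(a),-.2379+.056*np.sin(a),rad,z,x0,y0,f)
    out.append(cv2.resize(im,(500,300) if n=='top' else (450,300)))
v=np.vstack([cv2.copyMakeBorder(o,0,0,0,500-o.shape[1],0) for o in out]);cv2.imwrite('pics/fin.png',v[:600])
E
```

```text
time_s: 29.15
ee_pos: [0.6109, -0.2788, 0.3489]
tcp_rot: [2.915, 1.156, 0.007]
ft_force: [0.2, -0.2, -0.7]
finger_gap: 0.445
grip_force: 0.0
time_s: 29.85
ee_pos: [0.4406, -0.2983, 0.3739]
tcp_rot: [2.92, 1.158, 0.001]
ft_force: [0.3, 0.2, -0.5]
finger_gap: 0.7
grip_force: 0.0
```

View pics/fin.png

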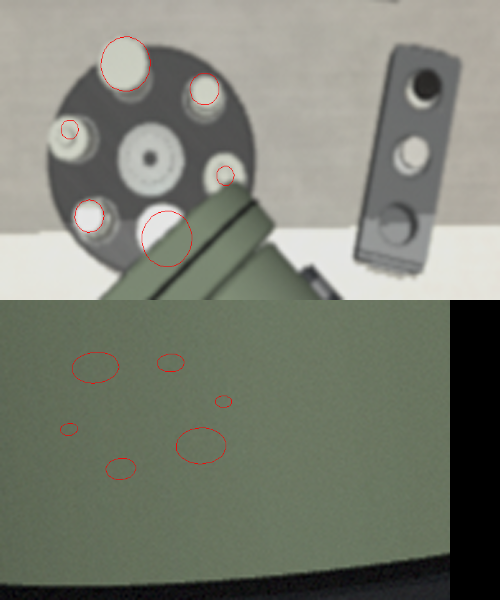

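The rings drawn for fully seated tubes sit on the caps seen from above: broad tubes at (126,63) and (162,232), slim at (204,89) and (89,215), knob at (69,130) and (225,175). Each pair faces across the rotor. The scene camera is blocked by the arm. Both vials are still in the rack and the parking hole is empty again.

```bash
python3 -c "
from cell import r
print(r.close_job())"
```

```text
the job is handed in; nothing more can be done
None
```

The job is handed in at about 30 s: all six tubes stand down in the rotor, each across from its twin, with the vials untouched; the last picture was from above only, with the broad tube nearest the robot partly hidden by the arm, so its seating rests on its release height and force.

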